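# Load copper bars on the sloping shelf and close the keeper

## Robot

A 7-joint arm with a two-finger parallel gripper is mounted at the origin on the work surface. World frame = base frame: x ahead of the robot, y to its left, z up, the work surface at z = 0. Lengths are in m, angles in rad, forces in N, time in s.
With the tool pointing down it reaches from about 0.4 to 0.9 m from the base axis. Payload 5.6 kg.
Tool frame: the origin (TCP) lies midway between the tips of the shut fingers; the grasp point (between the pads) lies 19 mm behind it; y points along the fingers, z is the direction in which the jaws open and shut, and the axes are right-handed (so a half turn about y gives the same grasp; the last joint's range is limited). The gripper opens to 92 mm and grips with 3 to 60 N. Pads are 20 mm wide; open, the fingers measure 128 mm over their backs; the gripper's body (75 mm by 189 mm) begins 69 mm behind the grasp point.
Start: joints at [1.152, 0.468, -0.012, 1.603, 0.006, 1.071, -0.056], TCP at [0.239, -0.605, 0.215] pointing down, gripper open.
Joint ranges: [-2.53, 2.53], [-0.31, 2.02], [-1.57, 1.55], [0.28, 2.44], [-1.29, 4.43], [0.15, 1.84], [-2.92, 2.92]. Speed limits (rad/s): [2.57, 2.57, 3.14, 3.14, 3.14, 3.14, 3.14].

## Interface

Orientations are given as a 3x3 rotation matrix whose columns are the frame's x, y, z axes.
In Python, from station import env, effector, solver, viewer, workorder, search_frame, tip_of gives the robot as it stands. Calls block until the motion is done:
- env.reach(position, orientation): joint-space move of the TCP to a pose.
- env.movel(position, frame=None, rate=0.15): straight line of the TCP; frame=None keeps the orientation; rate is the mean speed in m/s.
- env.goto_joints(angles): joint-space move.
- effector.release() and effector.grasp(squeeze=None): open the fingers fully, or close them until they stop; squeeze is the grip in N (None keeps the last).
- env.pause(seconds).
- solver.inverse_kinematics(position, orientation): joint angles nearest the present ones, or None.
- env.sense(): the state.
- viewer.read_camera(name): name is "scene" or "top"; returns (picture, depth): 400x640x3 uint8, red, green, blue; 400x640 float32, m along the optical axis (not along the pixel's ray), 0 where there is no reading.
- viewer.camera_info(name): a dict with "intrinsics" (3x3 intrinsics, pixels), "eye" and "rotation" of the camera in the world. Camera axes: x right, y up, looking along -z (the intrinsics and any distortion apply to the point x, -y, -z); pixel columns grow to the right and rows downward; lengths in m; the calibration is good to about 2 mm. A picture is of the moment at which its call begins. camera_info takes no time and is no camera call.
A pose or a line that the arm cannot do raises env.PlanningError and nothing moves.
- workorder.finish_job(): hands the job in, once; it reports no verdict.
Trained networks look in the newest picture that a camera, given by its name, has taken for a name from the list of things; names that differ only in an ending like _2 or _b are one class to them, and where a whole thing is asked for, a point or a joint stands for the part that bears it (a point fixed in the world has none). Each returns a list of dicts, best first, with "score" (0 to 1); they miss things now and then, are a little off and sometimes report something else, mostly with a low value. They report only what shows in the picture. A call takes as long as a camera call. They do not tell look-alikes from the thing itself.
- search_frame(camera, name): "at" ([x, y, z] in m, in world coordinates, good to about 4 mm: the middle of the surface that is visible of it).
- tip_of(camera, name): "at" ([x, y, z] in m, in world coordinates, good to about 4 mm: a listed point, or the origin of a listed thing).
The state is a dict: "t": time; "joint_positions": joint angles; "joint_velocities": joint speeds; "tau": joint torques, N m; "ee_pos": TCP position; "tcp_rot": TCP orientation; "wrist_force": force on the tool from outside, world axes, zero at the start; "moment": the same for the moment, N m; "gripper_width": finger opening in m.
Only numpy, scipy, OpenCV 4.12 (cv2) and the standard library are available. Lean on these libraries where they do the work, as an engineer would, in place of code of your own. Each camera call takes 0.05 s, during which the arm holds its last target. There are 200 camera calls.

## Task

Load the welder's sloping shelf from the green tray: lay the wide copper bar on the slope lengthwise, centred, with its end right up against the backstop, then lay the narrow bar squarely on top of it, its end against the backstop too. Set the bars down, do not drop them, and let go of each. Then swing the keeper (the flat bar with the black knob on top of the backstop) fully over the stack, leaving everything else where it is.

Things in the scene. Friction and masses are not known exactly. Their poses are not given: they have to be found in the camera images.
- wide_bar_centre (a point): centre (half-way up) of the wide copper connector bar: a flat plate 90 mm long (its x axis) x 60 mm wide (its y axis) x 12 mm thick (its z axis), 0.55 kg give or take 15 per cent, a small dark bolt hole near each end. It starts lying flat in the green tray; either end, either face will do.
- narrow_bar_centre (a point): centre (half-way up) of the narrow copper connector bar: a flat plate 90 mm long (its x axis) x 40 mm wide (its y axis) x 12 mm thick (its z axis), 0.37 kg give or take 15 per cent, a small dark bolt hole near each end. It starts lying flat in the green tray; either end, either face will do.
- wide_bar: the wide bar; origin at the centre of its underside as built, axes as its centre point
- narrow_bar: the narrow bar; origin at the centre of its underside as built, axes as its centre point
- deck: fixed sloping aluminium deck of the loading shelf, 120 mm up the slope x 46 mm wide (narrower than the wide bar: fingers fit beside it), 8 mm thick. Origin: on its surface, middle of the line where it meets the backstop, 60 mm above the table. x: up the slope (20 degrees) away from the backstop; y: level, across; z: square to the deck. Bars do not slide down by themselves.
- backstop_top (a point): middle of the top edge of the backstop's face, at deck x = 0, y = 0, z = 28 mm. The backstop is an aluminium plate at the deck's low end, 90 mm wide, 10 mm thick, rising 28 mm square to the deck.
- keeper (a joint): angle of the keeper, a flat steel bar on top of the backstop that turns about an axis square to the deck at deck x = -5, y = 0 mm. 0: parked, pointing to the deck's -y; grows counter-clockwise from above to its stop at 1.571, pointing up the slope over the stack. Underside 29 mm, top 35 mm above the deck (both bars: 24 mm). Stiff: about 1 N at the knob; stays where left.
- keeper_knob (a point): middle of the upright round black knob on the keeper: 14 mm across, 22 mm high, 48 mm from the pivot; this point is 46 mm above the deck, the knob's top 57 mm. Its axis is square to the deck.
- tray: fixed green tray, 280 (x) x 370 (y) x 22 mm high, walls and floor 4 mm; origin at the centre of its underside, on the table
- spacer: copper spacer, an upright plain cylinder 28 mm across, 22 mm high, in the tray; a bystander
- bracket: small copper angle bracket, 30 x 24 mm, 22 mm high, in the tray; a bystander
- gauge_block: plain steel block 50 x 30 x 25 mm on the table; a bystander
- driver: screwdriver lying on the table; a bystander
- oil_can: closed grey bottle, 60 mm across, 130 mm high, on the table; a bystander
- cup: steel cup, 70 mm across, 70 mm high, on the table; a bystander
- wrench: steel wrench lying on the table; a bystander
Things that resemble listed ones, but are neither listed nor needed, are in the scene too. What is shaped like the narrow_bar but pink or red is not meant.

How it is judged:
On the way, in this order (a step that is already met when the one before it is completed fails the run):
1. the wide bar lies on the slope, its end against the backstop, let go (x of wide_bar_centre in the frame of deck between 0.042 and 0.05 m and y of wide_bar_centre in the frame of deck between -0.009 and 0.009 m and z of wide_bar_centre in the frame of deck between 0.003 and 0.009 m and angle between the x axis of wide_bar_centre and the x axis of deck, either way round below 0.09 rad and angle between the z axis of wide_bar_centre and the z axis of deck, either way round below 0.06 rad and contact force between wide_bar and the fingers below 0.1 N), for 0.2 s.
2. the narrow bar lies squarely on the wide bar, its end against the backstop, let go (all of step 1 and x of narrow_bar_centre in the frame of deck between 0.042 and 0.05 m and y of narrow_bar_centre in the frame of deck between -0.009 and 0.009 m and z of narrow_bar_centre in the frame of deck between 0.015 and 0.021 m and angle between the x axis of narrow_bar_centre and the x axis of deck, either way round below 0.09 rad and angle between the z axis of narrow_bar_centre and the z axis of deck, either way round below 0.06 rad and contact force between narrow_bar and the fingers below 0.1 N), for 0.2 s.
3. the keeper is swung over the stack (value of joint keeper above 1.35 rad), for 0.2 s.
At the end, for the whole second after the job is handed in: Wide bar flat on the deck, narrow bar flat on top, both lengthwise up the slope: ends within 5 mm of the backstop, within 9 mm of the deck's middle line, 5 degrees of its direction, 3 mm of their layer's height, 3.4 degrees of flat; let go, at rest; keeper beyond 1.35 rad (all of step 2 and value of joint keeper above 1.35 rad and linear speed of each of wide_bar, narrow_bar below 0.02 m/s); the robot touches nothing.
It fails at once if the wide bar is dropped or thrown (faster than 0.6 m/s while not held) (linear speed of wide_bar above 0.6 m/s and contact force between wide_bar and the fingers below 0.1 N).
It fails at once if the narrow bar is dropped or thrown (faster than 0.6 m/s while not held) (linear speed of narrow_bar above 0.6 m/s and contact force between narrow_bar and the fingers below 0.1 N).
It fails at once if a bystander (spacer, bracket, block, screwdriver, bottle, cup, wrench) is moved more than 30 mm (distance of any of spacer, bracket, gauge_block, driver, oil_can, cup, wrench from where it was at the start of the episode above 0.03 m).
It also fails if it takes over 64 s, if anything falls off the work surface, if the arm or the gripper's body presses on something with over 40 N, if the wrist force passes 120 N, or if a joint passes its speed limit or range.

## Working session

There is one attempt and no reset: what is moved stays moved. The work goes in short steps, each a Python script; the robot and the scene stay as the last script left them, time stands still between calls to the robot, and variables do not carry over. Pictures are saved under pics/ and viewed, about 8 in all and at most 12, crops included, and the job is handed in when it is done.

```bash
ls; mkdir -p pics; cat > h.py <<'E'
import numpy as np, cv2
from station import env, effector, solver, viewer, workorder, search_frame, tip_of
def cloud(cam, d):
    i=viewer.camera_info(cam); K=np.array(i["intrinsics"]); 
    v,u=np.mgrid[0:d.shape[0],0:d.shape[1]]
    p=np.stack([(u-K[0,2])/K[0,0]*d, -(v-K[1,2])/K[1,1]*d, -d],-1)
    return p@np.array(i["rotation"]).T+np.array(i["eye"])
def pix(cam,P):
    i=viewer.camera_info(cam); K=np.array(i["intrinsics"])
    c=(np.array(P)-i["eye"])@np.array(i["rotation"])
    return (round(K[0,0]*c[0]/-c[2]+K[0,2]),round(K[1,1]*-c[1]/-c[2]+K[1,2]))
E
python3 - <<'E'
from h import *
s=env.sense(); print(s["t"],s["ee_pos"],s["tcp_rot"],s["gripper_width"])
for c in ["scene","top"]:
    print(c,viewer.camera_info(c))
    im,d=viewer.read_camera(c); np.savez(f"pics/{c}0.npz",im=im,d=d)
    cv2.imwrite(f"pics/{c}0.png",im[:,:,::-1])
    for n in ["wide_bar_centre","narrow_bar_centre","deck","backstop_top","keeper_knob","tray"]:
        print(n,[(round(r["score"],2),np.round(r["at"],3),pix(c,r["at"])) for r in tip_of(c,n)[:4]])
E
```

```text
pics
0.0 [ 0.23829075 -0.60414462  0.21366743] [[-9.30238480e-01 -7.25384524e-04  3.66954827e-01]
 [-3.66955530e-01  1.56225067e-03 -9.30237173e-01]
 [ 1.01504224e-04 -9.99998517e-01 -1.71944955e-03]] 0.09176703651886689
scene {'intrinsics': array([[446.08209406,   0.        , 320.9241221 ],
       [  0.        , 446.08209406, 198.13322309],
       [  0.        ,   0.        ,   1.        ]]), 'eye': array([1.27053924, 0.43304273, 0.90758908]), 'rotation': array([[-0.52140129, -0.57245456,  0.6328005 ],
       [ 0.85305958, -0.36770739,  0.37024401],
       [ 0.02073755,  0.73286223,  0.68006095]])}
wide_bar_centre [(0.89, array([0.589, 0.1  , 0.012]), (341, 253)), (0.57, array([ 0.751, -0.195,  0.001]), (213, 250))]
narrow_bar_centre [(0.92, array([0.338, 0.342, 0.004]), (461, 232)), (0.86, array([0.344, 0.132, 0.006]), (392, 205)), (0.55, array([0.592, 0.287, 0.012]), (407, 285)), (0.55, array([0.517, 0.46 , 0.007]), (485, 297))]
deck [(0.69, array([ 0.498, -0.184,  0.06 ]), (272, 181))]
backstop_top []
keeper_knob [(0.41, array([ 0.508, -0.134,  0.103]), (284, 178))]
tray [(0.74, 
[... 522 characters left out ...]
, 0.013]), (286, 177))]
narrow_bar_centre [(0.83, array([0.589, 0.283, 0.01 ]), (236, 177)), (0.76, array([0.516, 0.458, 0.004]), (188, 198)), (0.73, array([0.334, 0.34 , 0.005]), (221, 248)), (0.53, array([0.349, 0.134, 0.007]), (278, 243))]
deck [(0.86, array([ 0.502, -0.184,  0.059]), (367, 197))]
backstop_top [(0.8, array([ 0.509, -0.18 ,  0.091]), (367, 194))]
keeper_knob [(0.57, array([ 0.504, -0.132,  0.103]), (354, 196)), (0.2, array([ 0.572,  0.193, -0.005]), (262, 181))]
tray [(0.66, array([0.578, 0.192, 0.   ]), (262, 180)), (0.39, array([ 0.511, -0.187,  0.09 ]), (369, 194)), (0.32, array([ 0.302, -0.213, -0.   ]), (375, 254)), (0.24, array([ 0.431, -0.474,  0.   ]), (446, 216))]
```

```bash
python3 - <<'E'
import numpy as np,cv2
a=cv2.imread("pics/scene0.png"); cv2.imwrite("pics/scene0b.png",cv2.resize(a,(800,500),interpolation=cv2.INTER_CUBIC))
b=cv2.imread("pics/top0.png")[130:280,160:420]; cv2.imwrite("pics/top0c.png",cv2.resize(b,None,fx=3,fy=3,interpolation=cv2.INTER_CUBIC))
E
```

```text
(no output)
```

View pics/scene0b.png

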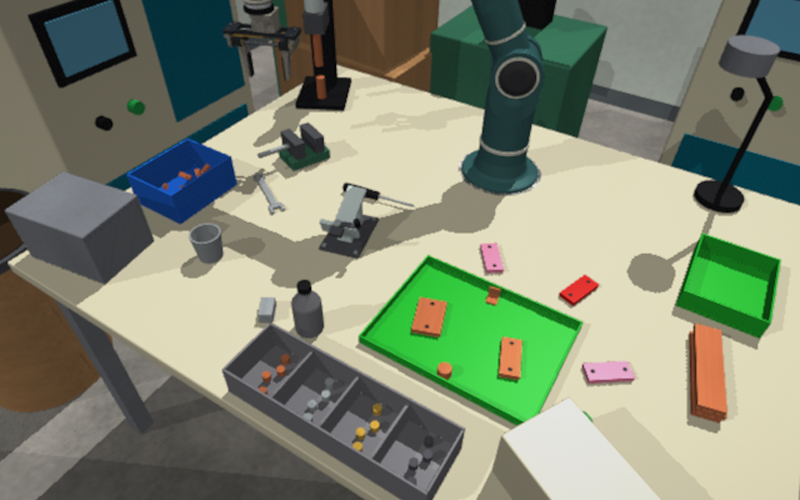

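View pics/top0c.png

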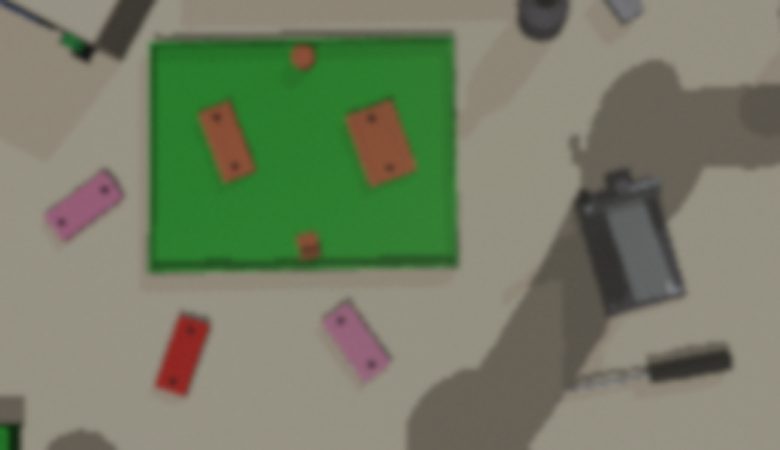

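Possible wide bars: only the copper plate at top px (287,177). Possible narrow bars: the copper one at top px (235,177), two pinks at (188,198) and (278,243), and a red one at (221,248). I choose the copper one in the tray. The close crop shows it orange with two holes, between the spacer at (261,149) and the bracket at (263,212). The shelf is at about (370,210), its backstop on the far (+x) side and the knob at (354,196). Next I measure the bars and deck from depth.

```bash
python3 - <<'E'
from h import *
O=np.array([.505,-.183])
for c in ["top","scene"]:
    f=np.load(f"pics/{c}0.npz"); im,d=f["im"],f["d"]; P=cloud(c,d)
    hsv=cv2.cvtColor(im,cv2.COLOR_RGB2HSV)
    m=((hsv[...,0]<=14)&(hsv[...,1]>110)&(hsv[...,2]>60)&(d>0)&(P[...,2]>-.01)&(P[...,2]<.035)).astype(np.uint8)
    n,l,st,ce=cv2.connectedComponentsWithStats(m)
    for w,tgt in [("wide",(.586,.101)),("narrow",(.589,.284))]:
        px=pix(c,[*tgt,.016]); k=l[px[1]-2:px[1]+3,px[0]-2:px[0]+3].max()
        cs,_=cv2.findContours(cv2.morphologyEx((l==k).astype(np.uint8),cv2.MORPH_CLOSE,np.ones((3,3))),cv2.RETR_EXTERNAL,cv2.CHAIN_APPROX_NONE)
        # all mask pixels -> rays on plane z=0.016
        i=viewer.camera_info(c); K=i["intrinsics"]; vv,uu=np.nonzero(l==k)
        r=np.stack([(uu-K[0,2])/K[0,0],-(vv-K[1,2])/K[1,1],-np.ones(len(uu))],-1)@i["rotation"].T
        q=(i["eye"]+r*((.016-i["eye"][2])/r[:,2])[:,None])[:,:2]
        mu=q.mean(0); ev,V=np.linalg.eigh(np.cov((q-mu).T)); 
        print(c,w,len(uu),"mean",mu.round(4),"len/wid",np.sqrt(12*ev[::-1]).round(4),"ang",np.degrees(np.arctan2(V[1,1],V[0,1])).round(1)%180,"z",np.median(P[l==k][:,2]).round(4),"rect",cv2.minAreaRect(q.astype(np.float32)*1000))
    # deck
    Q=P[(d>0)&(abs(P[...,0]-.45)<.1)&(abs(P[...,1]+.19)<.1)&(P[...,2]>.05)&(P[...,2]<.13)]
    rng=np.random.default_rng(0); best=None
    for _ in range(3000):
        a=Q[rng.choice(len(Q),3,False)]; nn=np.cross(a[1]-a[0],a[2]-a[0]); nl=np.linalg.norm(nn)
        if nl<1e-5: continue
        nn/=nl; nn*=np.sign(nn[2])
        if abs(np.degrees(np.arccos(nn[2]))-20)>4: continue
        s=abs((Q-a[0])@nn)<.003
        if best is None or s.sum()>best.sum(): best=s
    I=Q[best]; mu=I.mean(0); nn=np.linalg.svd(I-mu)[2][2]; nn*=np.sign(nn[2])
    up=np.array([0,0,1])-nn*nn[2]; up/=np.linalg.norm(up); yy=np.cross(nn,up)
    ab=np.stack([(I-mu)@up,(I-mu)@yy],-1)*1000
    print(c,"deck n",len(I),"mu",mu.round(4),"norm",nn.round(3),"tilt",np.degrees(np.arccos(nn[2])).round(1),"up yaw",np.degrees(np.arctan2(up[1],up[0])).round(1),"rect",cv2.minAreaRect(ab.astype(np.float32)),"range",np.percentile(ab,[1,99],axis=0).round(1).tolist())
E
```

```text
top wide 340 mean [0.5836 0.0999] len/wid [0.0846 0.0526] ang 18.599999999999994 z 0.0156 rect ((583.7149047851562, 99.80477905273438), (84.84815216064453, 52.866085052490234), 19.541305541992188)
top narrow 227 mean [0.5888 0.2852] len/wid [0.0849 0.035 ] ang 20.0 z 0.016 rect ((589.0162963867188, 285.5757141113281), (85.0368423461914, 35.2918701171875), 19.955915451049805)
top deck n 323 mu [ 0.4465 -0.1965  0.0805] norm [0.329 0.126 0.936] tilt 20.6 up yaw -159.1 rect ((-0.15735244750976562, 0.9261360168457031), (86.98572540283203, 121.59601593017578), 84.44519805908203) range [[-61.8, -27.0], [59.9, 38.5]]
scene wide 607 mean [0.5893 0.1055] len/wid [0.0928 0.0582] ang 19.19999999999999 z 0.015 rect ((588.1575317382812, 104.69093322753906), (93.22499084472656, 58.22052001953125), 19.068326950073242)
scene narrow 485 mean [0.595  0.2902] len/wid [0.0928 0.0388] ang 20.099999999999994 z 0.0151 rect ((593.9823608398438, 289.80218505859375), (92.75672912597656, 38.59257888793945), 20.194669723510742)
scene deck n 388 mu [ 0.442  -0.1961  0.0814] norm [0.329 0.069 0.942] tilt 19.7 up yaw -168.2 rect ((-10.362808227539062, -1.1364021301269531), (131.92800903320312, 88.81062316894531), 1.2841447591781616) range [[-76.4, -43.2], [52.9, 26.5]]
```

```bash
python3 - <<'E'
import numpy as np,cv2
o=[]
a=cv2.imread("pics/scene0.png")[130:220,240:340]; b=cv2.imread("pics/top0.png")[170:260,330:430]
cv2.imwrite("pics/shelf.png",np.hstack([cv2.resize(x,(400,360),interpolation=cv2.INTER_CUBIC) for x in(a,b)]))
E
```

```text
(no output)
```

View pics/shelf.png

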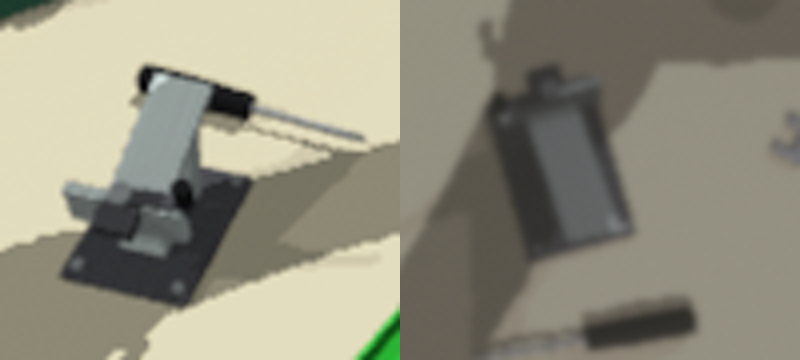

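```bash
cat >> h.py <<'E'
def deckframe(x,y,yaw,t=np.radians(20)):
    u=np.array([np.cos(yaw)*np.cos(t),np.sin(yaw)*np.cos(t),np.sin(t)]); w=np.array([-np.sin(yaw),np.cos(yaw),0])
    return np.array([x,y,.06]),np.stack([u,w,np.cross(u,w)],1)
E
python3 - <<'E'
from h import *
from scipy.optimize import differential_evolution as DE
from scipy.ndimage import map_coordinates
def samp(im,p): return np.stack([map_coordinates(im[...,k],[p[:,1],p[:,0]],order=1) for k in range(3)],-1)
def proj(i,P):
    K=i["intrinsics"]; c=(P-i["eye"])@i["rotation"]
    return np.stack([K[0,0]*c[:,0]/-c[:,2]+K[0,2],-K[1,1]*c[:,1]/-c[:,2]+K[1,2]],-1)
def edges(e):
    s=np.linspace(0,1,60)[:,None]
    L=[((.03,-.023),(.12,-.023),(0,-1)),((.03,.023),(.12,.023),(0,1)),((.12,-.023),(.12,.023),(1,0))]
    for a,b,n in L:
        yield np.array(a)+(np.array(b)-a)*s+np.array(n)*e
def score(p,data):
    o,R=deckframe(*p); t=0
    for i,im in data:
        for a,b in zip(edges(-.004),edges(.004)):
            A=samp(im,proj(i,o+np.c_[a,0*a[:,:1]]@R.T)); B=samp(im,proj(i,o+np.c_[b,0*b[:,:1]]@R.T))
            D=A-B; t+=np.linalg.norm(D.mean(0))+.5*np.linalg.norm(D,axis=1).mean()-.5*A.std(0).sum()
    return -t
dat={c:(viewer.camera_info(c),np.load(f"pics/{c}0.npz")["im"].astype(float)) for c in ["top","scene"]}
for k in (["top"],["scene"],["top","scene"]):
    r=DE(score,[(.485,.525),(-.2,-.165),(-2.97,-2.75)],args=([dat[c] for c in k],),seed=1,maxiter=80,popsize=12)
    o,R=deckframe(*r.x); print(k,r.x.round(4),np.degrees(r.x[2]).round(1),r.fun.round(1),"knob pred",(o+R@[-.005,-.048,.046]).round(4),"bstop",(o+R@[0,0,.028]).round(4))
big=[]
for c in dat:
    i,im=dat[c]; S=6; u0,v0=(240,130) if c=="scene" else (340,170)
    g=cv2.resize(im[v0:v0+85,u0:u0+65].astype(np.uint8),None,fx=S,fy=S,interpolation=cv2.INTER_CUBIC)[:,:,::-1].copy()
    for e in [[(0,-.023,0),(.12,-.023,0),(.12,.023,0),(0,.023,0)],[(0,-.045,.028),(0,.045,.028),(-.01,.045,.028),(-.01,-.045,.028)],[(-.005,-.055,.057),(-.005,-.041,.057),(-.005,-.041,.035),(-.005,-.055,.035)]]:
        q=((proj(i,o+np.array(e)@R.T)-[u0,v0]+.5)*S).astype(int); cv2.polylines(g,[q],True,(0,0,255),1)
    big.append(g)
cv2.imwrite("pics/fit.png",np.hstack(big))
E
```

```text
['top'] [ 0.4929 -0.1863 -2.8875] -165.4 -215.5 knob pred [ 0.5006 -0.1347  0.1015] bstop [ 0.5022 -0.1839  0.0863]
['scene'] [ 0.496  -0.1869 -2.9336] -168.1 -442.8 knob pred [ 0.5061 -0.1357  0.1015] bstop [ 0.5053 -0.1849  0.0863]
['top', 'scene'] [ 0.4953 -0.1871 -2.9288] -167.8 -629.5 knob pred [ 0.5051 -0.1358  0.1015] bstop [ 0.5046 -0.185   0.0863]
```

View pics/fit.png

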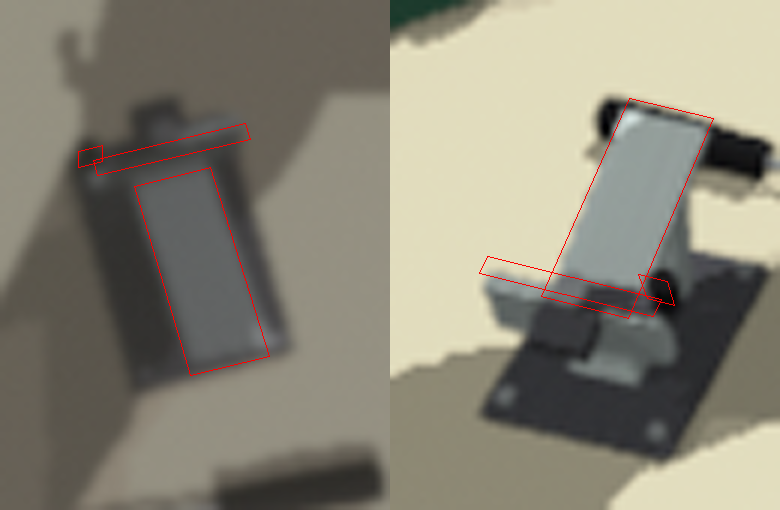

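The overlay fits the deck's sides in both views. The backstop strip sits about 1 px (3.5 mm) further out in the top view (crop px 205,135), and the network agrees, so I put the origin at (0.499, -0.186) with yaw -166.6°. Along-slope contact will be found by force. Next I check IK for all poses, then pick the wide bar.

```bash
cat >> h.py <<'E'
O,D=deckframe(.499,-.186,np.radians(-166.6))
dk=lambda x,y,z: O+D@np.array([x,y,z])
RD=np.stack([D[:,0],-D[:,2],D[:,1]],1)
def flat(deg):
    a=np.radians(deg); X=np.array([np.cos(a),np.sin(a),0]); Y=np.array([0,0,-1.]); return np.stack([X,Y,np.cross(X,Y)],1)
WIDE=(np.array([.586,.102]),flat(19-180)); NARROW=(np.array([.591,.286]),flat(20-180))
def knobpose(th,off,z=.041,s=1):
    d=np.array([np.sin(th),-np.cos(th),0]); t=np.array([np.cos(th),np.sin(th),0])
    p=np.array([-.005,0,z])+.048*d-off*t; X=s*D@t; Y=-D[:,2]
    return O+D@p, np.stack([X,Y,np.cross(X,Y)],1)
def F(): return np.array(env.sense()["wrist_force"])
def pick(bar,squeeze=40):
    c,R=bar
    env.reach([*c,.12],R); env.movel([*c,.007],rate=.12)
    print("down",env.sense()["ee_pos"].round(4),F().round(1))
    effector.grasp(squeeze); w=env.sense()["gripper_width"]
    env.movel([*c,.2],rate=.2); env.pause(.2); print("width",w,env.sense()["gripper_width"],"F",F().round(1),"t",env.sense()["t"])
E
python3 - <<'E'
from h import *
for n,(p,R) in {"w":([*WIDE[0],.007],WIDE[1]),"n":([*NARROW[0],.007],NARROW[1]),"d":(dk(.045,0,.003),RD),"dh":(dk(.06,0,.1),RD),**{f"k{s}{t}":knobpose(t,.02,.041,s) for s in(1,-1) for t in(0,.8,1.5)}}.items():
    q=solver.inverse_kinematics(p,R); print(n,np.round(p,3),None if q is None else np.round(q,2))
pick(WIDE)
E
```

```text
w [0.586 0.102 0.007] [ 0.03  0.69 -0.35  1.84  0.36  0.67 -1.76]
n [0.591 0.286 0.007] [-0.17  0.79 -0.47  1.67  0.48  0.79 -2.09]
d [ 0.459 -0.196  0.078] [ 0.34  0.58 -0.14  1.84  0.26  1.06 -1.29]
dh [ 0.477 -0.191  0.174] [ 0.34  0.47 -0.16  1.75  0.22  1.25 -1.26]
k10 [ 0.524 -0.131  0.09 ] [ 0.25  0.63 -0.19  1.71  0.24  1.15 -1.4 ]
k10.8 [ 0.487 -0.14   0.104] [ 0.36  0.58 -0.3   1.79  0.3   1.15 -0.63]
k11.5 [ 0.469 -0.169  0.113] [ 0.5   0.57 -0.41  1.81  0.36  1.17  0.07]
k-10 [ 0.524 -0.131  0.09 ] [ 0.59  0.75 -0.69  1.69  0.54  1.27  1.49]
k-10.8 [ 0.487 -0.14   0.104] [ 0.95  1.07 -1.33  1.75  0.96  1.6   1.96]
k-11.5 [ 0.469 -0.169  0.113] [ 0.08  0.53  0.14  1.84  0.09  1.1  -2.82]
down [0.5866 0.1022 0.0077] [0.  0.1 0.1]
width 0.05909164069581657 0.05941707427688523 F [-0.9 -0.1 -6.1] t 6.4917
```

```bash
cat >> h.py <<'E'
def avgF(n=3):
    a=[]
    for _ in range(n): env.pause(.02); a.append(F())
    return np.mean(a,0)
def place(ztip,x0=.060):
    """lower square to the deck until it carries the bar, back off a touch, slide to the backstop, press down"""
    env.reach(dk(x0,0,ztip+.06),RD); env.movel(dk(x0,0,ztip+.008),rate=.12); env.pause(.2)
    f0=avgF(); z=ztip+.008
    while z>ztip-.005:
        z-=.001; env.movel(dk(x0,0,z),rate=.05); f=(avgF()-f0)@D
        if f[2]>3: break
    print("deck touch z",round(z-ztip,4),f.round(1))
    z+=.001; env.movel(dk(x0,0,z),rate=.05); f1=avgF(); x=x0
    while x>.033:
        x-=.001; env.movel(dk(x,0,z),rate=.05); f=(avgF()-f1)@D
        if f[0]>7: break
    print("stop x",round(x,4),f.round(1),"t",env.sense()["t"])
    return x,z
def letgo(x,z):
    for k in range(4):
        if (avgF()-np.array([0,0,0]))@D[:,2]>0: break
        z-=.0005; env.movel(dk(x,0,z),rate=.05)
    print("F before release",(F()@D).round(1),"z",z); effector.release(); env.pause(.3)
    print("after",(F()@D).round(1)); env.movel(dk(x,0,z+.09),rate=.15); print("t",env.sense()["t"])
E
python3 - <<'E'
from h import *
x,z=place(.003); print(x,z)
im,d=viewer.read_camera("scene"); np.savez("pics/p1.npz",im=im,d=d)
cv2.imwrite("pics/p1.png",cv2.resize(im[90:240,210:410],(800,600),interpolation=cv2.INTER_CUBIC)[:,:,::-1])
E
```

```text
deck touch z -0.0 [ 3.3 -1.7 10.4]
stop x 0.038 [7.3 0.8 5.1] t 17.85
0.03799999999999998 0.003999999999999997
```

View pics/p1.png

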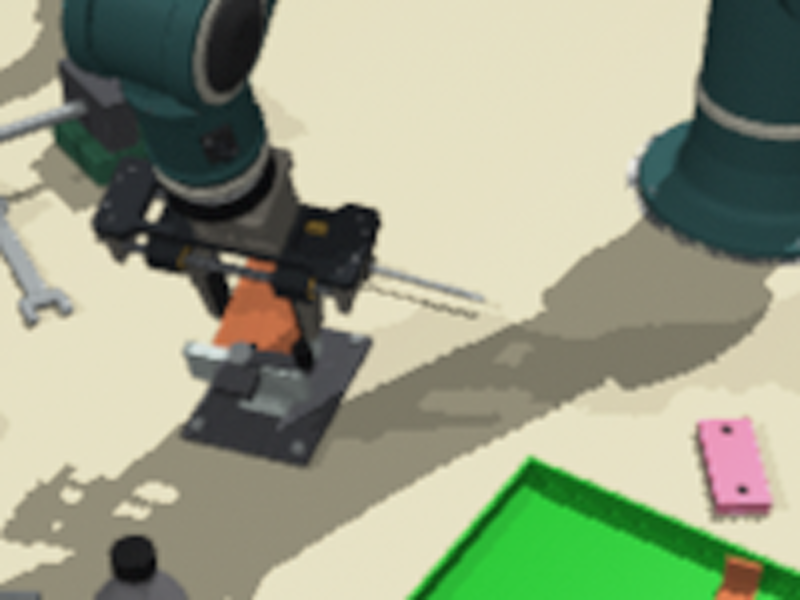

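The bar (crop px 260,315) is between the fingers, and its low end meets the backstop at (250,350). Touch height and slide force agree with the model. Now I let go and check.

```bash
cat > chk.py <<'E'
from h import *
def check(tag,names):
    for c in ["top","scene"]:
        im,d=viewer.read_camera(c); np.savez(f"pics/{tag}_{c}.npz",im=im,d=d)
        for n in names:
            print(c,n,[(round(r["score"],2),(D.T@(np.array(r["at"])-O)).round(4)) for r in tip_of(c,n) if np.linalg.norm(np.array(r["at"])-O)<.15])
    cv2.imwrite(f"pics/{tag}.png",cv2.resize(im[110:230,230:350],(600,600),interpolation=cv2.INTER_CUBIC)[:,:,::-1])
    P=cloud(c,d); hsv=cv2.cvtColor(im,cv2.COLOR_RGB2HSV)
    q=(P-O)@D; m=(hsv[...,0]<=14)&(hsv[...,1]>110)&(d>0)&(abs(q[...,0]-.045)<.06)&(abs(q[...,1])<.05)&(q[...,2]>0)
    q=q[m]; A=np.c_[q[:,:2],np.ones(len(q))]
    print("copper n",len(q),"mean",q.mean(0).round(4),"2-98%",np.percentile(q,[2,98],axis=0).round(4).tolist())
    ab=(q[:,:2]*1000).astype(np.float32); print("rect",cv2.minAreaRect(ab))
E
python3 - <<'E'
from h import *
letgo(.038,.004)
c,R=NARROW
env.reach([*c,.12],R)
from chk import check
check("p2",["wide_bar_centre","narrow_bar_centre","keeper_knob"])
E
```

```text
F before release [ 7.7 -0.3  6.9] z 0.004
after [-0.6  0.6 -0.1]
t 19.6333
top wide_bar_centre [(0.68, array([ 0.044 , -0.0024,  0.0101]))]
top narrow_bar_centre []
top keeper_knob [(0.62, array([-0.0035, -0.0515,  0.046 ]))]
scene wide_bar_centre [(0.9, array([ 0.0417, -0.0022,  0.006 ]))]
scene narrow_bar_centre []
scene keeper_knob [(0.68, array([-0.0049, -0.0465,  0.0471]))]
copper n 438 mean [ 0.0484 -0.003   0.0123] 2-98% [[0.012, -0.0309, 0.0062], [0.0846, 0.0258, 0.0167]]
rect ((39.73194122314453, -9.382164001464844), (94.6795654296875, 73.69954681396484), 1.251155138015747)
```

View pics/p2.png

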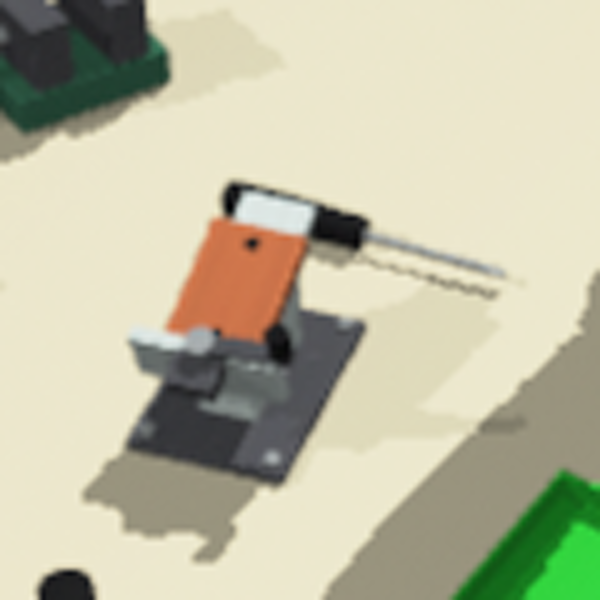

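The wide bar (crop px 240,280) lies along the deck, flush at the backstop and centred with equal overhangs. The networks put it at deck x 42–44, y -2 mm. Next, the narrow bar.

```bash
python3 - <<'E'
from h import *
pick(NARROW)
x,z=place(.015,.054); print(x,z)
letgo(x,z)
from chk import check
env.reach(*knobpose(-.25,.03,.09))
check("p3",["narrow_bar_centre","wide_bar_centre","keeper_knob"]); print(env.sense()["t"])
E
```

```text
down [0.5916 0.2864 0.0079] [-0.1  0.1  0.3]
width 0.039214955369026055 0.03922617315277562 F [-0.5 -0.8 -3.5] t 25.2917
deck touch z -0.0 [ 3.2 -1.2  8. ]
stop x 0.04 [ 7.7 -0.4  5.3] t 34.8167
0.03999999999999999 0.015999999999999993
F before release [ 7.3 -0.6  6.1] z 0.015999999999999993
after [ 0.  -0.6  0.1]
t 36.8
top narrow_bar_centre []
top wide_bar_centre []
top keeper_knob [(0.35, array([-0.0013, -0.0498,  0.0437]))]
scene narrow_bar_centre [(0.39, array([ 0.044 , -0.001 ,  0.0192]))]
scene wide_bar_centre []
scene keeper_knob [(0.51, array([-0.0048, -0.0471,  0.0481]))]
copper n 60 mean [ 0.0422 -0.0072  0.0221] 2-98% [[0.0043, -0.0275, 0.0115], [0.0849, 0.0258, 0.0274]]
rect ((44.61507797241211, -1.3086471557617188), (41.06333923339844, 90.59964752197266), 71.49320983886719)
37.6667
```

View pics/p3.png

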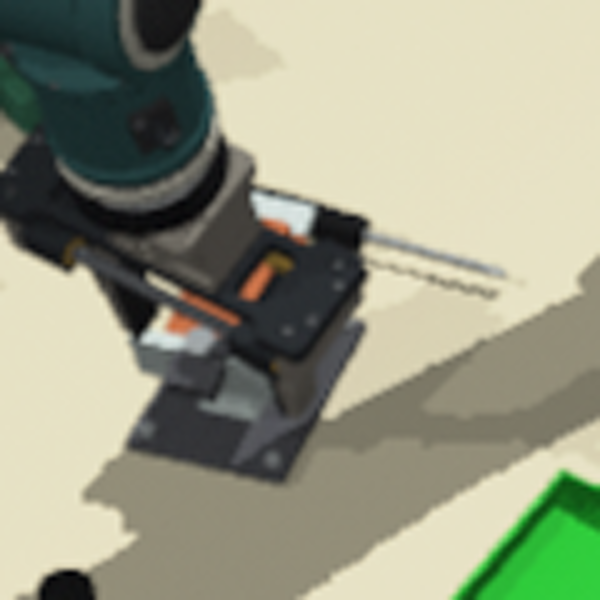

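The gripper hides the stack here, so I close the fingers aside and take a quick look before the keeper.

```bash
python3 - <<'E'
from h import *
from chk import check
effector.grasp(10)
env.reach([.56,.08,.25],flat(-166)); print("shut",env.sense()["gripper_width"])
check("p4",["narrow_bar_centre","wide_bar_centre","keeper_knob"]); print(env.sense()["t"])
E
```

```text
shut 0.0007183028264475782
top narrow_bar_centre [(0.83, array([0.0431, 0.0021, 0.0196]))]
top wide_bar_centre [(0.49, array([ 0.0442, -0.0003,  0.0189])), (0.45, array([0.0438, 0.0005, 0.0081])), (0.16, array([-0.0027, -0.0496,  0.0462]))]
top keeper_knob [(0.4, array([-0.0027, -0.0496,  0.0464]))]
scene narrow_bar_centre [(0.75, array([ 0.0428, -0.0003,  0.0203]))]
scene wide_bar_centre [(0.59, array([0.0421, 0.0005, 0.0073]))]
scene keeper_knob [(0.65, array([-0.0043, -0.0472,  0.0465]))]
copper n 461 mean [ 0.0464 -0.006   0.0206] 2-98% [[0.0061, -0.0311, 0.007], [0.0845, 0.0258, 0.0287]]
rect ((36.88206100463867, -4.042720794677734), (103.21642303466797, 68.25753784179688), 9.602720260620117)
40.3667
```

View pics/p4.png

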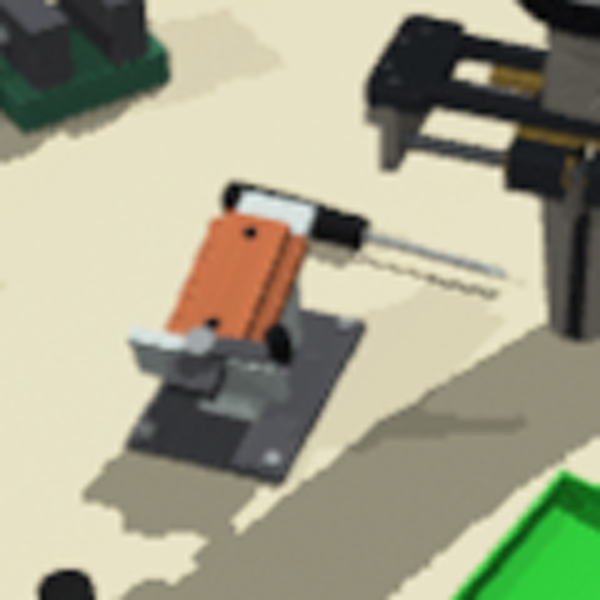

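The stack is right: narrow bar at crop px (230,275) squarely on the wide one, both at x ≈ 43, z ≈ 20 and 7.5 mm. The knob at (280,343) is still parked, where the model has it. Next I swing the keeper.

```bash
python3 - <<'E'
from h import *
env.reach(*knobpose(0,.032,.09)); env.movel(knobpose(0,.032,.042)[0],rate=.1); f0=avgF()
env.movel(*knobpose(0,.019,.042)[:1],rate=.08); print("contact?",((avgF()-f0)@D).round(1))
th=0
for th in [.2,.4,.6,.8,1.,1.2,1.35,1.45,1.5]:
    p,R=knobpose(th,.018,.042); env.movel(p,R,rate=.08); f=(avgF(1)-f0)@D
    print(th,f.round(1),round(env.sense()["t"],1))
    if np.linalg.norm(f)>10: break
p,R=knobpose(th-.3,.022,.042); env.movel(p,R,rate=.1)
p,R=knobpose(th-.3,.022,.11); env.movel(p,rate=.2)
env.reach([.56,.08,.25],flat(-166))
from chk import check
check("p5",["narrow_bar_centre","wide_bar_centre","keeper_knob"]); print(env.sense()["t"])
E
```

```text
contact? [-0.   0.4 -0.4]
0.2 [-1.   0.5  0.4] 42.7
0.4 [-0.7  0.2 -0.2] 43.1
0.6 [ 0.2  0.4 -0.2] 43.4
0.8 [ 0.1 -0.2  0.6] 43.8
1.0 [0.2 0.7 0. ] 44.2
1.2 [ 0.1 -0.1  0.7] 44.5
1.35 [0.3 0.6 0.4] 44.9
1.45 [ 1.1 -0.4 -0.5] 45.1
1.5 [-0.3 -0.4  0.5] 45.4
top narrow_bar_centre [(0.81, array([0.0422, 0.0006, 0.0218]))]
top wide_bar_centre [(0.61, array([0.0421, 0.0048, 0.0065])), (0.46, array([ 0.0443, -0.0023,  0.0204]))]
top keeper_knob [(0.41, array([ 0.0433, -0.0061,  0.0447]))]
scene narrow_bar_centre [(0.63, array([ 0.044 , -0.002 ,  0.0192]))]
scene wide_bar_centre [(0.72, array([ 0.0403, -0.0012,  0.0045])), (0.31, array([-0.0028, -0.0049,  0.0304]))]
scene keeper_knob [(0.4, array([0.0388, 0.0005, 0.0456]))]
copper n 416 mean [ 0.0462 -0.0078  0.0206] 2-98% [[0.0056, -0.031, 0.0072], [0.0845, 0.026, 0.036]]
rect ((44.507076263427734, -1.9970855712890625), (59.465694427490234, 87.33880615234375), 89.6917724609375)
47.9583
```

View pics/p5.png

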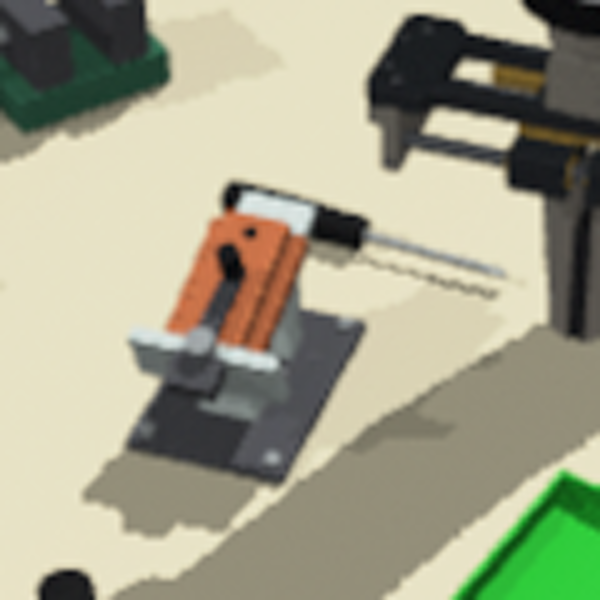

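The keeper now lies over the stack, knob at crop px (230,262); the estimates are 1.44–1.57 rad. No stop was felt, so I use the spare time for one more force-guarded nudge to reach the stop.

```bash
python3 - <<'E'
from h import *
p,R=knobpose(1.2,.022,.09); env.reach(p,R); env.movel(knobpose(1.2,.022,.042)[0],rate=.1); f0=avgF()
for th in [1.45,1.52,1.56,1.6,1.63]:
    p,R=knobpose(th,.018,.042); env.movel(p,R,rate=.08); f=(avgF(2)-f0)@D
    print(th,f.round(1),round(env.sense()["t"],1))
    if np.linalg.norm(f)>4: break
p,R=knobpose(1.2,.022,.042); env.movel(p,R,rate=.1); env.movel(knobpose(1.2,.022,.11)[0],rate=.2)
env.reach([.56,.08,.25],flat(-166))
from chk import check
check("p6",["narrow_bar_centre","wide_bar_centre","keeper_knob"]); print(env.sense()["t"])
E
```

```text
1.45 [ 0.5 -0.2  0.8] 50.3
1.52 [-0.4 -0.2 -1. ] 50.6
1.56 [-0.1 -0.8  0.6] 50.9
1.6 [-0.6 -4.   1.2] 51.1
top narrow_bar_centre [(0.55, array([0.0455, 0.0001, 0.02  ]))]
top wide_bar_centre [(0.58, array([0.043 , 0.0025, 0.0075]))]
top keeper_knob [(0.54, array([ 0.0426, -0.002 ,  0.0464]))]
scene narrow_bar_centre [(0.77, array([ 0.0438, -0.0037,  0.0213]))]
scene wide_bar_centre [(0.48, array([0.0443, 0.0009, 0.0068]))]
scene keeper_knob [(0.58, array([0.0367, 0.0026, 0.0468]))]
copper n 417 mean [ 0.0464 -0.0081  0.0204] 2-98% [[0.0054, -0.0311, 0.0067], [0.0853, 0.0267, 0.0399]]
rect ((43.80778884887695, -1.9218196868896484), (85.73554992675781, 60.58649826049805), 0.2549342215061188)
53.825
```

View pics/p6.png

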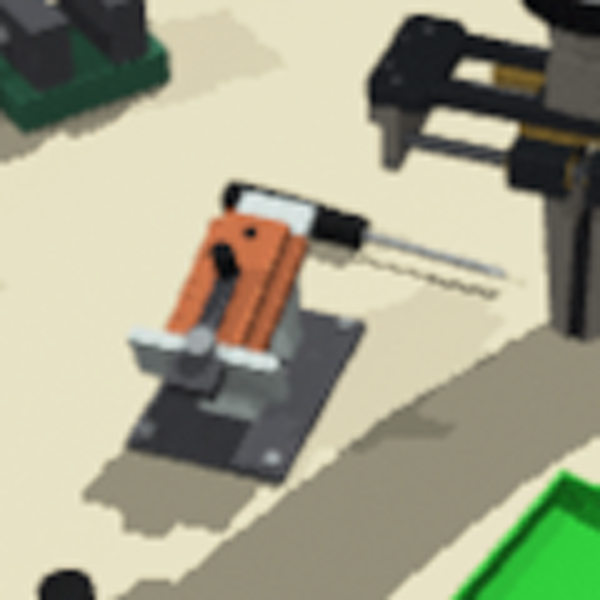

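The keeper reached its stop (4 N felt at about 1.6 rad). The knob at crop px (224,262) is over the stack, the bars have not moved and the arm is clear. I hand the job in.

```bash
python3 -c "
from h import *
print(workorder.finish_job(), env.sense()['t'])"
```

```text
the job is handed in; nothing more can be done
the job is handed in; nothing more can be done
```

The job is done and was handed in just after the 53.8 s check, against the 64 s limit; no verdict is reported. I laid the wide bar and then the narrow copper bar on the slope. Each was lowered until the deck carried it, slid to the backstop until I felt about 7 N, and let go. I then pushed the keeper over the stack until it met its stop, at about 4 N.

Last checks, in the deck frame:

| Item | Top camera | Scene camera |
|---|---|---|
| Wide bar centre (x, y, z), mm | 43, 2.5, 7.5 | 44, 1, 7 |
| Narrow bar centre (x, y, z), mm | 45.5, 0, 20 | 44, -4, 21 |
| Knob (x, y), mm | 43, -2 | 37, 3 |

- **Disagreements:** The cameras differ by 4 mm or less on the bars and about 6 mm on the knob. The scene camera's narrow bar height (21.3 mm) is just over the 21 mm limit. I put that down to the network's 4 mm accuracy, because the bar touched down exactly at the expected height.
- **Against the backstop:** Contact rests on the force felt and the picture.
- **Bystanders:** I did not measure them, but nothing was seen to move in the crops.

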